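# Snap the drift punches back into the tool rail

## Robot

A 6-joint arm with a two-finger parallel gripper is mounted at the origin on the work surface. World frame = base frame: x ahead of the robot, y to its left, z up, the work surface at z = 0. Lengths are in m, angles in rad, forces in N, time in s.
With the tool pointing down it reaches from about 0.275 to 0.85 m from the base axis. Payload 19 kg.
Tool frame: the origin (TCP) lies at the very end of the fingers, on their centre line; the grasp point (between the pads) lies behind it (bot.grip_point_offset is the z of the grasp point in the tool frame, in m); z points along the fingers, y is the direction in which the jaws open and shut (so a half turn about z gives the same grasp; the last joint's range is limited). The gripper opens to 85 mm and grips with 20 to 120 N. Pads are 22 mm wide; open, the fingers measure 114 mm over their backs; the gripper's body (76 mm by 85 mm) begins 54 mm behind the grasp point. The pads swing forward as they close: fully open they stand 13 mm farther back than shut.
Start: joints at [-1.292, 0.15, 1.437, -0, 1.554, -0.134], TCP at [0.231, -0.527, 0.231] pointing down, gripper open.
Joint ranges: [-2.8, 2.8], [-0.68, 2.1], [0.12, 2.68], [-1.39, 4.53], [0.16, 2.79], [-2.81, 2.81]. Speed limits (rad/s): [1.89, 1.89, 2.22, 3.01, 3.01, 3.01].

## Interface

Orientations are given as [roll, pitch, yaw] about the fixed x, y, z axes, in that order (R = Rz(yaw) Ry(pitch) Rx(roll)).
In Python, from plant import status, vision, bot gives the robot as it stands. The module is installed in compiled form; this text tells all that it offers.
- The arm moves only by the tool send_rows, never from a script. Its argument "targets" is a list that holds one entry, the list of rows, each a list of 6 numbers: the shift along the tool's x, y, z each as a share of 0.8 m, from -1 to 1, then the turn, a rotation vector about the tool's x, y, z each as a share of 180 degrees, from -1 to 1. A call has 1 to 10 rows; each row is the pose to reach, as a shift and turn from the pose commanded when the call began, along the tool's axes at that moment, turning the shorter way round; what a row does not reach only later rows make up. A row lasts 1/12 s, in which the tool goes at most 41.7 mm and 7.16 degrees, less where a joint would pass 70% of its speed; a pose out of reach is approached as far as the arm can. A call with a number of a shift or a turn outside -1 to 1 is refused whole. A call with a gripper value outside its range is refused whole. "fingers" is the opening, from 0 (shut) to 1 (fully open), set as the call begins (left out, the last holds). The fingers move at their own pace and stop on an object; "grip_force" is the grip in N (left out, the last holds). Time passes only in rows, so rows that repeat a pose let the fingers close. It gives the time, the measured TCP pose, the force and the opening at its end, in the units of the state.
- status.get_state(): the state, without advancing time (a new reading comes with each control period).
- vision.read_camera(name): name is "scene" or "top" or "wrist"; returns a dict with "pixels" (400x640x3 uint8, red, green, blue), "depth" (400x640 float32, m along the optical axis (not along the pixel's ray), 0 where there is no reading), "fx", "fy", "cx", "cy" (pixels), "pose" (4x4, takes a point from camera to world coordinates). Camera axes: x right, y up, looking along -z (the intrinsics and any distortion apply to the point x, -y, -z); pixel columns grow to the right and rows downward; lengths in m; the calibration is good to about 2 mm. A picture is of the moment at which its call begins.
- bot.close_job(): hands the job in, once; it reports no verdict.
The state is a dict: "time": time; "joint_pos": joint angles; "joint_velocities": joint speeds; "tau": joint torques, N m; "eef_pos": TCP position; "orientation": TCP orientation; "ft_force": force on the tool from outside, world axes, zero at the start; "moment": the same for the moment, N m; "gripper_width": finger opening in m.
Only numpy, scipy, OpenCV 4.12 (cv2) and the standard library are available. Lean on these libraries where they do the work, as an engineer would, in place of code of your own. Each camera call takes 0.05 s, during which the arm holds its last target.

## Task

Put the red and the yellow drift punch back on the tool rail: press each one down sideways into the pair of spring clips on the base plate of its own colour, until both clips have snapped over the rod and it lies fully home and level, with its coloured grip between the two clips. Either order and either way round will do; let go of both.

Things in the scene. Friction and masses are not known exactly. Their poses are not given: they have to be found in the camera images.
- punch_red: Loose drift punch: round steel rod, 14 mm diameter, 200 mm long (last 12 mm at +x taper to a tip), with a square red grip 22 x 22 mm, 44 mm long, at mid-length. 0.17 to 0.28 kg. Origin: on the rod axis at the grip's middle; x along the rod. Starts lying level on the bench, axis 11 mm up. Punches with other grip colours are about.
- punch_yellow: The same kind of loose punch with a yellow grip: same shape, sizes, mass, origin and axes as the red one; it too starts lying level on the bench on a face of its grip, axis 11 mm up.
- home_red (a point): Home of the red punch's origin, 50 mm above the bench, over the red base plate (140 x 44 mm, one of 3 side by side at 100 mm pitch; blue is full). x: level, along the home punch; z up. Two upward-opening clips stand 48 mm either side along x, each 8 mm wide; the grip hangs in the 88 mm between them. Plate top is 32 mm below the point. Either end may face +x. Fixed.
- home_yellow (a point): Home of the yellow punch, over the yellow plate; else as red. Each clip: 2 slippery sprung white jaws over a flat seat; lips 8 mm apart, 7.5 mm above this point, flaring at 45 deg to a 44 mm mouth 24 mm above it. A rod laid on the lips is 14 mm too high; 8 to 12 N straight down snaps it under them onto the seats, axis at this height. Up to 8 mm off sideways is drawn to the middle.
There are look-alikes about, which are no part of the job. What is shaped like the punch_red but blue or turquoise is not meant. Leave any purple look-alike of the punch_yellow alone.

How it is judged:
By the outcome, as a careful person would: the job done as asked, in the order asked, and still so for the second after the job is handed in, with the robot touching nothing.
It also fails if it takes over 64 s, if anything falls off the work surface, if the arm or the gripper's body presses on something with over 40 N, if the wrist force passes 120 N, or if a joint passes its speed limit or range.

## Working session

There is one attempt and no reset: what is moved stays moved. The work goes in short steps, Python scripts to look and compute and a tool call to move; the robot and the scene stay as the last step left them, time stands still between calls to the robot, and variables do not carry over. Pictures are saved under pics/ and viewed, and the job is handed in when it is done.

Besides the shell and the picture viewer there is one more tool, called after "Emit:" as name([rows], argument=value, ...), one row to a line, values as JSON. send_rows: Moves the arm, as the interface text tells. Its arguments: {"type":"object","properties":{"targets":{"type":"array"},"fingers":{"type":"number"},"grip_force":{"type":"number"}},"required":["targets"]}

```bash
mkdir -p pics; cat > h.py <<'E'
import numpy as np, cv2
from plant import status, vision, bot
def grab(n,tag):
    d=vision.read_camera(n); np.savez(f'{tag}.npz',**{k:d[k] for k in d})
    cv2.imwrite(f'pics/{tag}.png',cv2.cvtColor(d['pixels'],cv2.COLOR_RGB2BGR)); return d
def world(d):
    h,w=d['depth'].shape; u,v=np.meshgrid(np.arange(w),np.arange(h)); z=d['depth']
    P=np.stack([(u-d['cx'])/d['fx']*z,-(v-d['cy'])/d['fy']*z,-z,np.ones_like(z)],-1)
    return (P@np.array(d['pose']).T)[...,:3]
E
python3 - <<'E'
from h import *
for n in('top','scene'): d=grab(n,n+'1'); print([k for k in d],d['pose'],d['fx'])
print(status.get_state(),bot.grip_point_offset)
E
```

```text
['pixels', 'depth', 'fx', 'fy', 'cx', 'cy', 'pose'] [[ 0.01472184  0.99868131 -0.04918238  0.49324392]
 [-0.99965933  0.01576082  0.02080444 -0.17968607]
 [ 0.02155216  0.04885935  0.99857312  1.51439958]
 [ 0.          0.          0.          1.        ]] 480.8802587293252
['pixels', 'depth', 'fx', 'fy', 'cx', 'cy', 'pose'] [[ 0.51848405 -0.58128959  0.62711777  1.68219377]
 [ 0.85508254  0.35490955 -0.37798552 -0.83426276]
 [-0.00285103  0.73221692  0.68106553  1.27727526]
 [ 0.          0.          0.          1.        ]] 508.5074017388587
{'time': 0.1, 'joint_pos': array([-1.29200161e+00,  1.50917132e-01,  1.43794888e+00, -3.71943049e-05,
        1.55375133e+00, -1.34009046e-01]), 'joint_velocities': array([ 0.00073394, -0.00124673, -0.00220925,  0.00042598, -0.0007034 ,
       -0.00021036]), 'tau': array([ 6.58614939e-03, -7.14382982e+01, -5.71786129e+01,  7.80197752e-05,
        7.18629977e-03, -1.70020303e-05]), 'eef_pos': array([ 0.23058681, -0.52651477,  0.23075556]), 'orientation': array([-3.14057218e+00, -1.00052982e-04,  4.12804365e-01]), 'ft_force': array([ 0.293752  ,  0.31157804, -0.53983666]), 'moment': array([ 0.01047664,  0.03601296, -0.02347846]), 'gripper_width': 0.08519000656312883} -0.0187
```

View pics/top1.png

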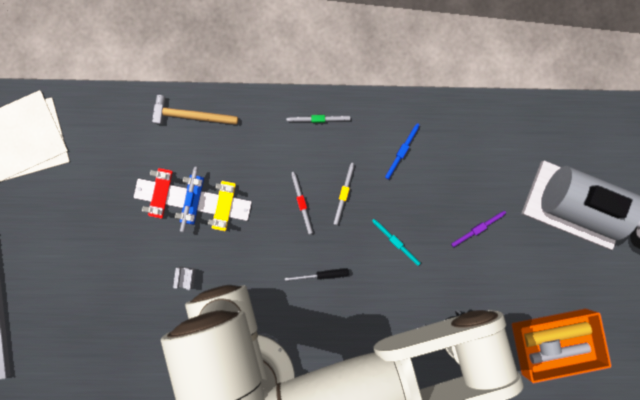

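View pics/scene1.png

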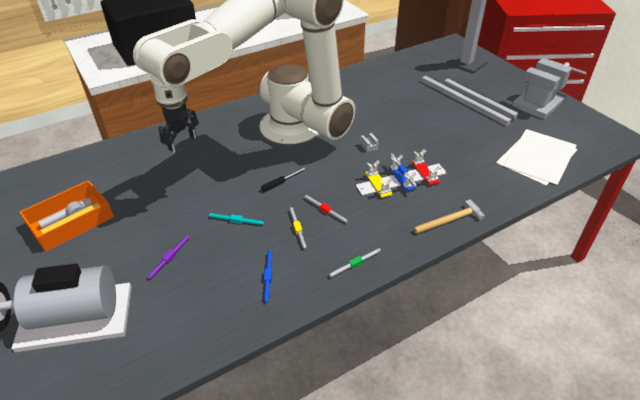

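Named candidates (top view): red grip (302,203) and yellow grip (344,193) are punches with bright steel rods. The others are green (318,118), blue (403,152), turquoise (396,241) and purple (480,229), none of which is meant. Red plate is at (160,193) and yellow plate at (225,206). Next I'll confirm with a crop and measure.

```bash
python3 - <<'E'
from h import *
im=cv2.imread('pics/top1.png')
cv2.imwrite('pics/crop1.png',cv2.resize(im[145:250,125:375],None,fx=3.2,fy=3.2,interpolation=cv2.INTER_CUBIC))
for cam in('top1','scene1'):
    d=dict(np.load(cam+'.npz')); W=world(d)
    hsv=cv2.cvtColor(d['pixels'],cv2.COLOR_RGB2HSV).astype(int); H,S,V=hsv[...,0],hsv[...,1],hsv[...,2]
    for nm,m in(('red',((H<6)|(H>174))&(S>170)&(V>90)),('yellow',(abs(H-28)<5)&(S>150)&(V>90)),('blue',(abs(H-112)<8)&(S>150)&(V>60))):
        n,l,st,c=cv2.connectedComponentsWithStats(m.astype(np.uint8))
        for i in range(1,n):
            if st[i,4]<25: continue
            p=W[l==i]; q=p[:,:2]-p[:,:2].mean(0); e=np.linalg.svd(q,full_matrices=False)
            print(cam,nm,c[i].round(),st[i,4],np.median(p,0).round(4),p.mean(0).round(4),'ax',np.degrees(np.arctan2(e[2][0,1],e[2][0,0])).round(1),np.ptp(q@e[2].T,axis=0).round(3))
E
```

```text
top1 red [165. 170.] 34 [0.6384 0.272  0.019 ] [0.6374 0.2716 0.0184] ax -104.0 [0.045 0.01 ]
top1 red [160. 193.] 381 [0.5674 0.2851 0.0182] [0.5675 0.2842 0.0219] ax -88.5 [0.493 0.13 ]
top1 red [301. 202.] 100 [ 0.5459 -0.1507  0.022 ] [ 0.5447 -0.1519  0.0355] ax -160.3 [0.079 0.024]
top1 red [156. 215.] 39 [0.4988 0.2963 0.0177] [0.4981 0.2971 0.0171] ax 84.7 [0.043 0.015]
top1 yellow [228. 183.] 46 [0.6018 0.0772 0.0163] [0.602  0.0777 0.0151] ax -101.6 [0.045 0.011]
top1 yellow [344. 193.] 105 [ 0.5763 -0.2835  0.0207] [ 0.5758 -0.2818  0.0337] ax 142.7 [0.151 0.048]
top1 yellow [223. 205.] 402 [0.5305 0.0891 0.018 ] [0.5316 0.0883 0.0254] ax 162.3 [0.091 0.296]
top1 yellow [218. 228.] 44 [0.4617 0.1023 0.0175] [0.462  0.0973 0.0491] ax -84.7 [0.307 0.015]
top1 blue [402. 151.] 354 [ 0.7109 -0.4641  0.0172] [ 0.7111 -0.4648  0.016 ] ax 150.4 [0.199 0.026]
top1 blue [193. 199.] 301 [0.5484 0.1805 0.0213] [0.5483 0.1808 0.0335] ax 169.6 [0.092 0.04 ]
scene1 red [556.  33.] 6248 [0.0269 1.6801 0.0462] [0.0317 1.6624 0.0331] ax 99.2 [3.323 1.575]
scene1 red [424. 172.] 175 [0.5678
[... 171 characters left out ...]
 red [325. 208.] 82 [ 0.5519 -0.1525  0.0197] [ 0.5634 -0.1595  0.0328] ax -31.0 [1.369 0.04 ]
scene1 yellow [375. 180.] 141 [0.5186 0.0884 0.0181] [0.5278 0.0844 0.0274] ax -37.9 [1.548 0.067]
scene1 yellow [386. 194.] 36 [0.6025 0.0812 0.017 ] [0.6025 0.0813 0.0167] ax -92.0 [0.056 0.025]
scene1 yellow [ 67. 219.] 147 [ 0.1571 -0.9535  0.0446] [ 0.1572 -0.951   0.0445] ax -78.6 [0.175 0.025]
scene1 yellow [297. 226.] 66 [ 0.5778 -0.2821  0.0209] [ 0.577  -0.2807  0.0189] ax -28.2 [0.072 0.027]
scene1 blue [402. 176.] 213 [0.5572 0.1827 0.0195] [0.5758 0.1698 0.0465] ax -41.3 [1.631 0.107]
scene1 blue [267. 277.] 277 [ 0.723  -0.4681  0.0172] [ 0.7267 -0.4691  0.0252] ax -23.4 [1.153 0.06 ]
```

```bash
python3 - <<'E'
from h import *
# rods of the two punches from height above bench
d=dict(np.load('top1.npz')); W=world(d)
print('bench z',np.median(W[150:160,300:330,2]))
for nm,(u,v) in(('red',(302,203)),('yellow',(344,193))):
    g=W[v,u]; r=np.hypot(W[...,0]-g[0],W[...,1]-g[1])
    px=d['pixels'].astype(int); m=(r<0.115)&(W[...,2]>0.006)&(px.max(-1)>100)
    n,l=cv2.connectedComponents(m.astype(np.uint8)); m=l==l[v,u]
    p=W[m]; c,(w,h),a=cv2.minAreaRect((p[:,:2]*1000).astype(np.float32)); q=p[:,:2]-p[:,:2].mean(0); e=np.linalg.svd(q,full_matrices=False)[2][0]
    print(nm,m.sum(),'rect mm',c,w,h,a,'ax',np.degrees(np.arctan2(e[1],e[0])),'z',np.percentile(p[:,2],[50,95]))
E
```

```text
bench z -0.00022725577616522497
red 313 rect mm (545.8404541015625, -150.8179931640625) 199.5145721435547 22.10955810546875 18.143020629882812 ax -162.6365539068916 z [0.0178624  0.02561984]
yellow 317 rect mm (576.3984985351562, -282.96240234375) 22.034801483154297 199.1757049560547 76.09220123291016 ax 165.15828133681464 z [0.01761464 0.02379681]
```

View pics/crop1.png

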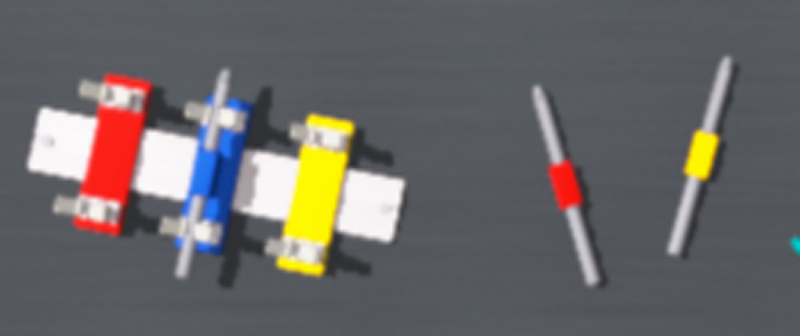

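The crop confirms it: one red-gripped punch at crop (565,185) and one yellow-gripped punch at crop (700,155), both with steel rods. Next: a move helper, then a wrist look over the red punch.

```bash
cat >> h.py <<'E'
from scipy.spatial.transform import Rotation as Ro
def plan(x,y,z,yawdeg,frm=None):
    """row to reach world pose, tool down; frm=(x,y,z,yawdeg) commanded, else measured"""
    s=status.get_state()
    if frm is None: p=np.array(s['eef_pos']); R=Ro.from_euler('xyz',s['orientation'])
    else: p=np.array(frm[:3]); R=Ro.from_euler('xyz',[180,0,frm[3]],degrees=True)
    T=Ro.from_euler('xyz',[180,0,yawdeg],degrees=True)
    d=np.array([x,y,z])-p; sh=R.inv().apply(d)/0.8; rv=(R.inv()*T).as_rotvec()/np.pi
    print('row',np.r_[sh,rv].round(4).tolist(),'rows>=',round(max(np.linalg.norm(d)/.0417,np.linalg.norm(rv)*180/7.16),1))
E
python3 - <<'E'
from h import *
plan(.51,-.165,.23,17.5)
E
```

```text
row [0.5012, -0.2738, 0.0013, -0.0003, -0.0, 0.0342] rows>= 11.0
```

Emit:
send_rows([
  [[0.501, -0.274, 0.001, -0.0003, 0, 0.0342], [0.501, -0.274, 0.001, -0.0003, 0, 0.0342], [0.501, -0.274, 0.001, -0.0003, 0, 0.0342], [0.501, -0.274, 0.001, -0.0003, 0, 0.0342], [0.501, -0.274, 0.001, -0.0003, 0, 0.0342], [0.501, -0.274, 0.001, -0.0003, 0, 0.0342], [0.501, -0.274, 0.001, -0.0003, 0, 0.0342], [0.501, -0.274, 0.001, -0.0003, 0, 0.0342], [0.501, -0.274, 0.001, -0.0003, 0, 0.0342], [0.501, -0.274, 0.001, -0.0003, 0, 0.0342]],
], fingers=1, grip_force=100)

```text
time: 0.93
eef_pos: [0.4861, -0.1949, 0.2305]
orientation: [3.141, -0.0, 0.305]
ft_force: [0.8, -0.5, -0.4]
gripper_width: 0.0854
```

```bash
python3 - <<'E'
from h import *
s=status.get_state();print(s['time'],s['eef_pos'],s['orientation'],s['joint_pos'])
d=grab('wrist','w1');grab('top','top2')
plan(.546,-.151,.10,17.5)
E
```

```text
0.9333 [ 0.48606777 -0.19488777  0.23053015] [ 3.14073655e+00 -4.19348242e-05  3.05321110e-01] [-5.28168796e-01  4.30432887e-02  1.55629807e+00 -5.44745649e-04
  1.54158935e+00  7.37322166e-01]
row [0.085, -0.0269, 0.1629, -0.0001, -0.0002, 0.0017] rows>= 3.6
```

View pics/w1.png

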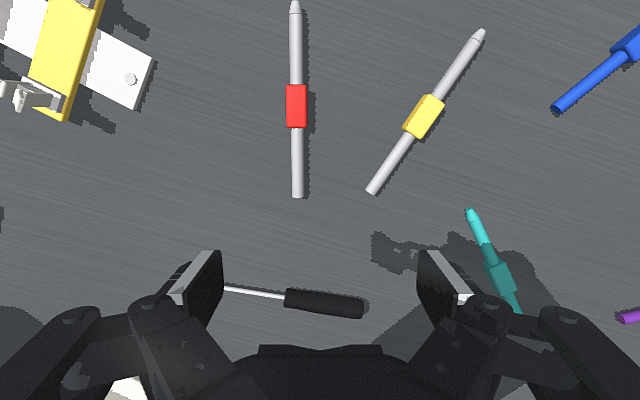

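The wrist view shows the red grip at (296,106) and the yellow grip at (424,117), with both tips pointing away from the robot. I'll refine both poses from it.

```bash
cat >> h.py <<'E'
def punch(d,u,v):
    W=world(d); hsv=cv2.cvtColor(d['pixels'],cv2.COLOR_RGB2HSV).astype(int); H,S,V=[hsv[...,i] for i in range(3)]
    hc=H[v,u]; m=(abs((H-hc+90)%180-90)<7)&(S>130)&(V>70)&(W[...,2]>.015)&(W[...,2]<.5)
    l=cv2.connectedComponents(m.astype(np.uint8))[1]; g=W[l==l[v,u]]
    zt=np.median(g[:,2]); t=g[abs(g[:,2]-zt)<.003]; (c,wh,a)=cv2.minAreaRect((t[:,:2]*1e3).astype(np.float32))
    r=np.hypot(W[...,0]-c[0]/1e3,W[...,1]-c[1]/1e3); 
    k=(r>.026)&(r<.085)&(abs(W[...,2]-(zt-7e-3))<.006)&(S<90)&(V>100)
    p=W[k][:,:2]; e=np.linalg.svd(p-p.mean(0),full_matrices=False)[2][0]
    print('grip',np.round(c,1),np.round(wh,1),'top z',round(float(zt),4),'rod n',len(p),'angle',np.degrees(np.arctan2(e[1],e[0])).round(2)); 
    n=np.array([-e[1],e[0]]); print(' grip offset from rod line mm',((np.array(c)/1e3-p.mean(0))@n*1e3).round(2))
E
python3 - <<'E'
from h import *
d=dict(np.load('w1.npz'))
punch(d,296,106);punch(d,424,117)
E
```

```text
grip [ 545.3 -150.2] [43.3 21.9] top z 0.0206 rod n 1468 angle -162.68
 grip offset from rod line mm 0.07
grip [ 408.3 -220. ] [512.  889.5] top z -0.0006 rod n 2052 angle 134.59
 grip offset from rod line mm 9.09
```

```bash
python3 - <<'E'
from h import *
plan(.5455,-.1505,.06,17.4)
plan(.5455,-.1505,.004,17.4,(.5455,-.1505,.06,17.4))
E
```

```text
row [0.0846, -0.0277, 0.2129, -0.0001, -0.0002, 0.0022] rows>= 4.4
row [0.0, -0.0, 0.07, 0.0, 0.0, 0.0] rows>= 1.3
```

Emit:
send_rows([
  [[0.085, -0.0277, 0.1, 0, 0, 0.002], [0.085, -0.0277, 0.1, 0, 0, 0.002], [0.085, -0.0277, 0.1, 0, 0, 0.002], [0.085, -0.0277, 0.213, 0, 0, 0.002], [0.085, -0.0277, 0.213, 0, 0, 0.002], [0.085, -0.0277, 0.213, 0, 0, 0.002], [0.085, -0.0277, 0.213, 0, 0, 0.002]],
])

```text
time: 1.62
eef_pos: [0.542, -0.1552, 0.0581]
orientation: [-3.139, 0.004, 0.299]
ft_force: [0.8, 0.1, 0.8]
gripper_width: 0.0851
```

Emit:
send_rows([
  [[0, 0, 0.03, 0, 0, 0], [0, 0, 0.055, 0, 0, 0], [0, 0, 0.07, 0, 0, 0], [0, 0, 0.07, 0, 0, 0], [0, 0, 0.07, 0, 0, 0]],
])

```text
time: 2.03
eef_pos: [0.5441, -0.156, 0.0057]
orientation: [3.14, -0.001, 0.299]
ft_force: [-0.1, -0.0, 1.1]
gripper_width: 0.0855
```

Emit:
send_rows([
  [[0, 0, 0, 0, 0, 0], [0, 0, 0, 0, 0, 0], [0, 0, 0, 0, 0, 0], [0, 0, 0, 0, 0, 0], [0, 0, 0, 0, 0, 0], [0, 0, 0, 0, 0, 0], [0, 0, 0, 0, 0, 0], [0, 0, 0, 0, 0, 0]],
], fingers=0, grip_force=100)

```text
time: 2.7
eef_pos: [0.5438, -0.1556, 0.0049]
orientation: [3.14, -0.001, 0.299]
ft_force: [-2.1, 2.0, 8.8]
gripper_width: 0.0198
```

Emit:
send_rows([
  [[0, 0, -0.1, 0, 0, 0], [0, 0, -0.2, 0, 0, 0], [0, 0, -0.25, 0, 0, 0], [0, 0, -0.25, 0, 0, 0], [0, 0, -0.25, 0, 0, 0], [0, 0, -0.25, 0, 0, 0], [0, 0, -0.25, 0, 0, 0], [0, 0, -0.25, 0, 0, 0]],
])

```text
time: 3.37
eef_pos: [0.5431, -0.1552, 0.2032]
orientation: [3.142, 0.001, 0.299]
ft_force: [0.3, 0.3, -3.4]
gripper_width: 0.0199
```

```bash
python3 - <<'E'
from h import *
s=status.get_state();print(s['time'],s['eef_pos'],s['orientation'],s['ft_force'],s['moment'],s['gripper_width'])
d=grab('wrist','w2')
plan(.5,.2,.23,-10)
E
```

```text
3.3667 [ 0.54314488 -0.15515111  0.20315171] [3.14156580e+00 8.45246304e-04 2.99090882e-01] [ 0.34017984  0.26303208 -3.42346219] [0.06008916 0.00891494 0.05229887] 0.019876659196551006
row [0.0794, -0.44, -0.0341, -0.0001, 0.0006, 0.1507] rows>= 8.6
```

View pics/w2.png

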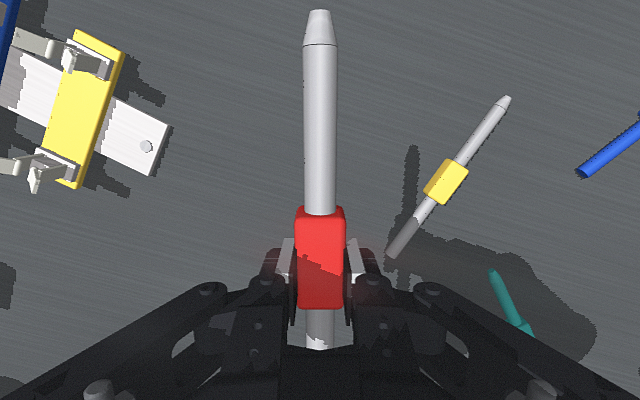

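The red punch is gripped at its grip, image (320,258), with the tip pointing forward. Now moving to where the rail lies ahead of the wrist camera.

```bash
python3 - <<'E'
from h import *
plan(.42,.22,.25,-10)
d=dict(np.load('w2.npz')); W=world(d); s=status.get_state()
R=Ro.from_euler('xyz',s['orientation']); L=R.inv().apply((W-s['eef_pos']).reshape(-1,3)).reshape(W.shape)*1e3
for v in (40,60,100,150,190,230,260,290): 
    r=L[v,290:355]; k=(r[:,2]<40); print(v,'y',r[k,1].min().round(1),r[k,1].max().round(1),'x',r[k,0].mean().round(1),'ztop',r[k,2].min().round(1))
for v in (12,204,206,208,210,304,306,308,310,345,350): print(v,L[v,320].round(1))
E
```

```text
row [-0.0088, -0.4934, -0.0589, -0.0001, 0.0006, 0.1507] rows>= 9.5
40 y -6.2 6.5 x 92.7 ztop -12.9
60 y -6.6 7.0 x 84.5 ztop -142.1
100 y -6.3 6.8 x 71.5 ztop -13.9
150 y -6.6 7.1 x 52.3 ztop -13.0
190 y -6.4 6.9 x 35.8 ztop -13.3
230 y -10.4 11.0 x 20.1 ztop -17.9
260 y -11.3 13.8 x 7.9 ztop -28.0
290 y -10.4 12.0 x -3.4 ztop -142.1
12 [102.2   0.3  -9.7]
204 [ 30.    0.5 -12.2]
206 [ 29.5   0.5 -13.2]
208 [ 28.4   0.5 -12.6]
210 [ 27.4   0.5 -12.3]
304 [-14.6   0.6 -16.7]
306 [-15.7   0.6 -16.6]
308 [-17.2   0.6 -15.8]
310 [-20.5   0.6 -12.5]
345 [-39.4   0.7 -12.7]
350 [ 10.7   0.5 -74.4]
```

Emit:
send_rows([
  [[-0.009, -0.493, -0.059, 0, 0.0005, 0.151], [-0.009, -0.493, -0.059, 0, 0.0005, 0.151], [-0.009, -0.493, -0.059, 0, 0.0005, 0.151], [-0.009, -0.493, -0.059, 0, 0.0005, 0.151], [-0.009, -0.493, -0.059, 0, 0.0005, 0.151], [-0.009, -0.493, -0.059, 0, 0.0005, 0.151], [-0.009, -0.493, -0.059, 0, 0.0005, 0.151], [-0.009, -0.493, -0.059, 0, 0.0005, 0.151], [-0.009, -0.493, -0.059, 0, 0.0005, 0.151], [-0.009, -0.493, -0.059, 0, 0.0005, 0.151]],
])

```text
time: 4.25
eef_pos: [0.4187, 0.2216, 0.25]
orientation: [3.141, -0.0, -0.175]
ft_force: [1.3, -0.3, -1.8]
gripper_width: 0.0194
```

Emit:
send_rows([
  [[0, 0, 0, 0, 0, 0], [0, 0, 0, 0, 0, 0], [0, 0, 0, 0, 0, 0], [0, 0, 0, 0, 0, 0], [0, 0, 0, 0, 0, 0], [0, 0, 0, 0, 0, 0]],
])

```text
time: 4.75
eef_pos: [0.4207, 0.2186, 0.2507]
orientation: [3.141, -0.001, -0.177]
ft_force: [1.3, -0.5, -2.4]
gripper_width: 0.0195
```

```bash
python3 - <<'E'
from h import *
s=status.get_state();print(s['time'],s['eef_pos'],s['orientation'],s['joint_pos'],s['gripper_width'])
d=grab('wrist','w3')
E
```

```text
4.75 [0.42071932 0.21863272 0.25069718] [ 3.14094053e+00 -1.49542779e-03 -1.76897068e-01] [ 3.17443899e-01 -6.86548879e-02  1.62620530e+00 -1.28365556e-03
  1.58303523e+00  2.06512142e+00] 0.019546673247589304
```

View pics/w3.png

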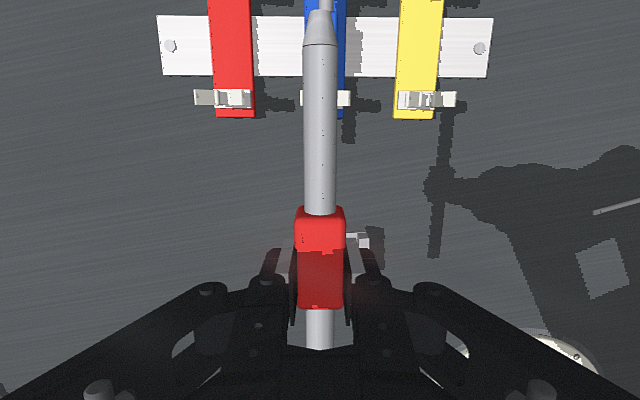

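The rail is visible ahead: red plate end at (232,118), yellow at (415,118), blue (full) between them. Fitting the plate poses.

```bash
python3 - <<'E'
from h import *
for tag in('w3','top1','w2'):
    d=dict(np.load(tag+'.npz')); W=world(d)
    hsv=cv2.cvtColor(d['pixels'],cv2.COLOR_RGB2HSV).astype(int); H,S,V=hsv[...,0],hsv[...,1],hsv[...,2]
    for nm,m,c0 in(('red',((H<6)|(H>174))&(S>150)&(V>60),(.568,.285)),('yellow',(abs(H-28)<6)&(S>130)&(V>60),(.532,.088))):
        k=m&(abs(W[...,2]-.018)<.005)&(np.hypot(W[...,0]-c0[0],W[...,1]-c0[1])<.1)
        p=W[k]
        if len(p)<50: continue
        (c,wh,a)=cv2.minAreaRect((p[:,:2]*1e3).astype(np.float32))
        # edge-based axis: bin along approx axis
        th=np.radians(-10.); e=np.array([np.cos(th),np.sin(th)]); n=np.array([-e[1],e[0]])
        s=p[:,:2]@e;t=p[:,:2]@n; L=[];
        for b in np.arange(s.min()+.004,s.max()-.004,.006):
            q=t[abs(s-b)<.003]
            if len(q)>5 and .038<np.ptp(q)<.05: L.append((b,(q.min()+q.max())/2))
        L=np.array(L); f=np.polyfit(L[:,0],L[:,1],1) if len(L)>2 else None
        print(tag,nm,len(p),'z',np.median(p[:,2]).round(4),'rect',np.round(c,1),np.round(wh,1),round(a,1),'edge ang',None if f is None else (-10+np.degrees(np.arctan(f[0]))).round(2),len(L))
        print('   corners',cv2.boxPoints((c,wh,a)).round(1).tolist())
    k=(S<60)&(V>150)&(W[...,2]>.045)&(W[...,2]<.085)&(abs(W[...,0]-.55)<.1)&(abs(W[...,1]-.18)<.2)
    n_,l,st,cc=cv2.connectedComponentsWithStats(k.astype(np.uint8))
    for i in range(1,n_):
        if st[i,4]>15: p=W[l==i]; print('  high white',cc[i].round(),st[i,4],p.mean(0).round(4),p.max(0).round(4),p.min(0).round(4))
E
```

```text
w3 red 4042 z 0.0167 rect [552.2 291.4] [ 44.2 116.8] 79.6 edge ang -10.55 17
   corners [[490.79998779296875, 280.20001220703125], [605.7000122070312, 259.1000061035156], [613.7000122070312, 302.6000061035156], [498.79998779296875, 323.70001220703125]]
w3 yellow 4032 z 0.0167 rect [516.9  95. ] [ 44.  118.3] 79.4 edge ang -10.57 17
   corners [[454.79998779296875, 84.30000305175781], [571.0, 62.599998474121094], [579.0999755859375, 105.80000305175781], [462.8999938964844, 127.5]]
  high white [324.   4.] 102 [0.5779 0.1863 0.0548] [0.5832 0.1913 0.0572] [0.5726 0.1814 0.0512]
  high white [206.  97.] 366 [0.5169 0.3121 0.0653] [0.5251 0.323  0.0734] [0.5084 0.302  0.0562]
  high white [235.  97.] 244 [0.5119 0.2849 0.0654] [0.5208 0.2949 0.074 ] [0.5039 0.2743 0.0564]
  high white [301.  98.] 38 [0.4996 0.2225 0.0721] [0.507  0.2243 0.0735] [0.4935 0.2209 0.07  ]
  high white [343.  98.] 186 [0.493  0.1829 0.0688] [0.5005 0.1894 0.0737] [0.4857 0.1767 0.0624]
  high white [414.  98.] 249 [0.4809 0.1162 0.0659] [0.4889 0.1264 0.0747] [0.4724 0.105  0.0566]
  high white [432.  98.] 52
[... 1369 characters left out ...]
rect [531.5  91.1] [ 45.  149.9] 79.6 edge ang -10.7 16
   corners [[453.70001220703125, 82.5], [601.2000122070312, 55.29999923706055], [609.4000244140625, 99.5999984741211], [461.8999938964844, 126.80000305175781]]
  high white [32. 43.] 720 [0.5883 0.0949 0.0652] [0.5964 0.1058 0.0736] [0.5797 0.0843 0.0549]
  high white [68. 61.] 228 [0.5832 0.0667 0.0663] [0.592  0.0781 0.0746] [0.5749 0.0574 0.0573]
  high white [  9. 166.] 282 [0.4797 0.1109 0.0614] [0.4867 0.1159 0.0674] [0.4714 0.1045 0.056 ]
  high white [ 33. 180.] 190 [0.4752 0.0868 0.0662] [0.484  0.0975 0.0742] [0.4662 0.0775 0.0564]
  high white [ 39. 172.] 16 [0.4801 0.0891 0.0567] [0.4825 0.0903 0.0577] [0.4766 0.0877 0.0556]
```

```bash
python3 - <<'E'
from h import *
plan(.563,.288,.25,-10.5)
E
```

```text
row [0.1599, -0.1165, 0.0012, 0.0002, -0.0005, 0.0021] rows>= 3.8
```

Emit:
send_rows([
  [[0.16, -0.1165, 0.001, 0.0002, -0.0005, 0.002], [0.16, -0.1165, 0.001, 0.0002, -0.0005, 0.002], [0.16, -0.1165, 0.001, 0.0002, -0.0005, 0.002], [0.16, -0.1165, 0.001, 0.0002, -0.0005, 0.002], [0.16, -0.1165, 0.001, 0.0002, -0.0005, 0.002], [0.16, -0.1165, 0.001, 0.0002, -0.0005, 0.002], [0.16, -0.1165, 0.1, 0.0002, -0.0005, 0.002], [0.16, -0.1165, 0.17, 0.0002, -0.0005, 0.002], [0.16, -0.1165, 0.17, 0.0002, -0.0005, 0.002], [0.16, -0.1165, 0.17, 0.0002, -0.0005, 0.002]],
], grip_force=120)

```text
time: 5.63
eef_pos: [0.5599, 0.2872, 0.1094]
orientation: [3.138, 0.006, -0.182]
ft_force: [-1.3, -1.1, -3.1]
gripper_width: 0.019
```

Emit:
send_rows([
  [[0, 0, 0, 0, 0, 0], [0, 0, 0, 0, 0, 0], [0, 0, 0, 0, 0, 0], [0, 0, 0, 0, 0, 0], [0, 0, 0, 0, 0, 0], [0, 0, 0, 0, 0, 0]],
])

```text
time: 6.13
eef_pos: [0.5633, 0.289, 0.1165]
orientation: [-3.14, -0.002, -0.182]
ft_force: [-0.7, -0.0, -2.4]
gripper_width: 0.019
```

```bash
python3 - <<'E'
from h import *
s=status.get_state();print(s['time'],s['eef_pos'],s['orientation'],s['ft_force'])
d=grab('wrist','w4');
plan(.563,.288,.066,-10.5)
plan(.563,.288,.0435,-10.5)
E
```

```text
6.1333 [0.56334865 0.28899152 0.11653302] [-3.14037947e+00 -1.84669792e-03 -1.81631477e-01] [-0.69834704 -0.02217766 -2.43435025]
row [-0.0002, 0.0013, 0.0627, -0.0003, -0.0004, 0.0005] rows>= 1.2
row [-0.0002, 0.0013, 0.0908, -0.0003, -0.0004, 0.0005] rows>= 1.7
```

View pics/w4.png

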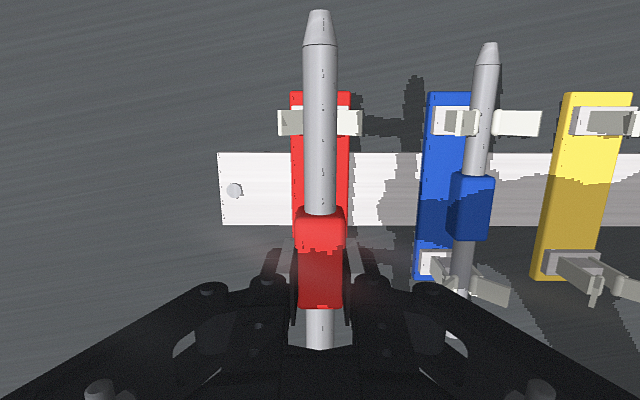

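The rod at (320,120) is centred between the red far clip's jaws (279–362). Descending.

Emit:
send_rows([
  [[0, 0.0013, 0.03, 0, 0, 0], [0, 0.0013, 0.05, 0, 0, 0], [0, 0.0013, 0.0625, 0, 0, 0], [0, 0.0013, 0.0625, 0, 0, 0], [0, 0.0013, 0.0625, 0, 0, 0], [0, 0.0013, 0.0625, 0, 0, 0]],
])

```text
time: 6.68
eef_pos: [0.5633, 0.288, 0.0664]
orientation: [-3.141, -0.002, -0.182]
ft_force: [-0.1, -0.7, -1.8]
gripper_width: 0.0191
```

Emit:
send_rows([
  [[0, 0, 0.006, 0, 0, 0], [0, 0, 0.01, 0, 0, 0], [0, 0, 0.014, 0, 0, 0], [0, 0, 0.014, 0, 0, 0]],
])

```text
time: 7.02
eef_pos: [0.563, 0.288, 0.054]
orientation: [-3.141, -0.001, -0.182]
ft_force: [2.5, 0.1, -1.3]
gripper_width: 0.0193
```

Emit:
send_rows([
  [[0, 0, 0.004, 0, 0, 0], [0, 0, 0.008, 0, 0, 0], [0, 0, 0.011, 0, 0, 0], [0, 0, 0.011, 0, 0, 0], [0, 0, 0.011, 0, 0, 0]],
])

```text
time: 7.43
eef_pos: [0.5622, 0.2878, 0.0443]
orientation: [3.141, 0.001, -0.182]
ft_force: [0.7, 4.1, -9.9]
gripper_width: 0.0188
```

Emit:
send_rows([
  [[0, 0, 0.001, 0, 0, 0], [0, 0, 0.002, 0, 0, 0], [0, 0, 0.002, 0, 0, 0], [0, 0, 0.002, 0, 0, 0]],
])

```text
time: 7.77
eef_pos: [0.5628, 0.288, 0.0439]
orientation: [-3.141, -0.001, -0.182]
ft_force: [-1.3, 4.5, -1.3]
gripper_width: 0.0195
```

```bash
python3 - <<'E'
from h import *
s=status.get_state();print(s['time'],s['eef_pos'],s['orientation'],s['ft_force'],s['moment'])
d=grab('wrist','w5');
E
```

```text
7.7667 [0.56280534 0.28795621 0.04388957] [-3.14100063e+00 -5.19738312e-04 -1.81550692e-01] [-1.26644306  4.51687936 -1.27541648] [ 0.72695899  0.2737623  -0.0293178 ]
```

View pics/w5.png

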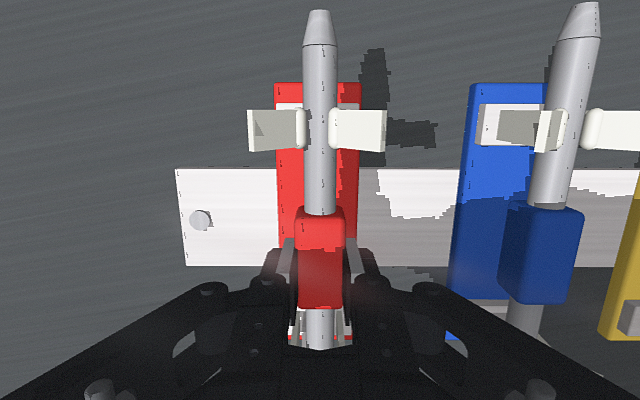

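Far clip: the lips at (303,130) and (336,130) have closed over the rod. One more small press to feel the seats, then release.

Emit:
send_rows([
  [[0, 0, 0.001, 0, 0, 0], [0, 0, 0.002, 0, 0, 0], [0, 0, 0.002, 0, 0, 0], [0, 0, 0.002, 0, 0, 0]],
])

```text
time: 8.15
eef_pos: [0.5634, 0.2882, 0.0438]
orientation: [-3.14, -0.002, -0.182]
ft_force: [-5.9, 2.6, 15.7]
gripper_width: 0.0192
```

Firm on the seats (stopped at 43.8 mm, 16 N). Releasing and rising.

Emit:
send_rows([
  [[0, 0, 0, 0, 0, 0], [0, 0, 0, 0, 0, 0], [0, 0, 0, 0, 0, 0], [0, 0, 0, 0, 0, 0], [0, 0, 0, 0, 0, 0], [0, 0, 0, 0, 0, 0]],
], fingers=0.6)

```text
time: 8.65
eef_pos: [0.5628, 0.2877, 0.0419]
orientation: [-3.142, -0.0, -0.182]
ft_force: [0.0, 0.0, -0.1]
gripper_width: 0.0511
```

Emit:
send_rows([
  [[0, 0, -0.02, 0, 0, 0], [0, 0, -0.06, 0, 0, 0], [0, 0, -0.11, 0, 0, 0], [0, 0, -0.16, 0, 0, 0], [0, 0, -0.21, 0, 0, 0], [0, 0, -0.23, 0, 0, 0], [0, 0, -0.23, 0, 0, 0], [0, 0, -0.23, 0, 0, 0], [0, 0, -0.23, 0, 0, 0], [0, 0, -0.23, 0, 0, 0]],
])

```text
time: 9.48
eef_pos: [0.5623, 0.2876, 0.2245]
orientation: [3.141, 0.002, -0.182]
ft_force: [-0.8, -0.9, 0.2]
gripper_width: 0.0513
```

```bash
python3 - <<'E'
from h import *
s=status.get_state();print(s['time'],s['eef_pos'],s['orientation'],s['ft_force'],s['gripper_width'])
d=grab('scene','s2');im=cv2.imread('pics/s2.png');cv2.imwrite('pics/s2c.png',cv2.resize(im[130:220,330:470],None,fx=5,fy=5,interpolation=cv2.INTER_CUBIC))
d=grab('top','top3'); W=world(d)
c=W[193,160]; print(c)
e=np.array([np.cos(np.radians(-10.5)),np.sin(np.radians(-10.5))]);n=np.array([-e[1],e[0]])
for nm,h in(('red',(.568,.2872)),('blue',(.55,.1893))):
    S=(W[...,:2]-h)@e;T=(W[...,:2]-h)@n
    for a in(-85,-70,-35,0,35,70,80):
        k=(abs(S-a/1e3)<.006)&(abs(T)<.022)&(W[...,2]>.035)&(W[...,2]<.1); 
        if k.sum(): print(nm,a,k.sum(),'zmax',np.sort(W[k][:,2])[-3:].round(4),'T',T[k].mean().round(4))
plan(.48,-.23,.25,-15.5)
E
```

```text
9.4833 [0.56232069 0.28759398 0.22446184] [ 3.14066858e+00  1.61092322e-03 -1.81626920e-01] [-0.77135119 -0.88463079  0.18912176] 0.05134971441607613
[0.56564604 0.27595945 0.05094483]
red -85 20 zmax [0.0592 0.0593 0.0615] T -0.0007
red -70 20 zmax [0.0587 0.0599 0.06  ] T -0.0003
red -35 20 zmax [0.061  0.0619 0.0673] T -0.0008
red 0 37 zmax [0.0658 0.0659 0.0673] T -0.0013
red 35 19 zmax [0.0594 0.0611 0.0618] T -0.0002
red 70 21 zmax [0.0599 0.0603 0.0611] T -0.0003
red 80 19 zmax [0.0591 0.0591 0.0611] T -0.0001
blue -85 19 zmax [0.0609 0.0616 0.0622] T -0.0011
blue -70 18 zmax [0.0599 0.0611 0.0617] T -0.0013
blue -35 20 zmax [0.059  0.0592 0.0629] T -0.0008
blue 0 33 zmax [0.0637 0.0637 0.0658] T -0.0019
blue 35 19 zmax [0.0583 0.0589 0.0591] T -0.0011
blue 70 18 zmax [0.0593 0.0594 0.0604] T -0.0013
blue 80 19 zmax [0.0594 0.0626 0.0639] T -0.0009
row [0.0155, 0.6551, -0.0311, 0.0002, 0.0004, 0.0283] rows>= 12.6
```

View pics/s2c.png

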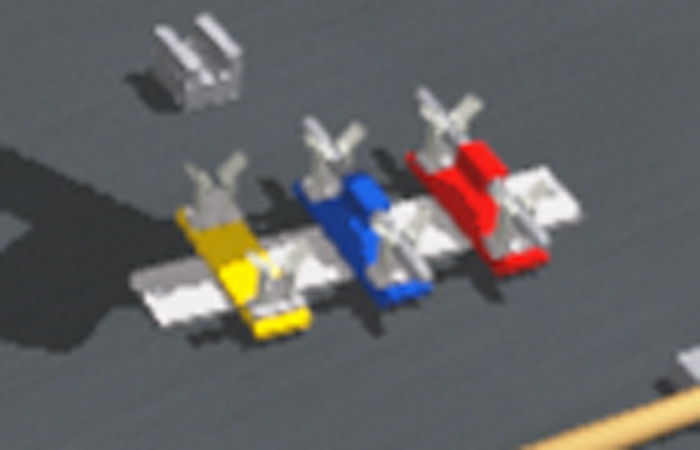

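Red now sits like the home blue punch: crop grip (485,165) vs (365,200), with rod heights equal along the length. Now yellow.

```bash
python3 - <<'E'
from h import *
plan(.48,-.26,.23,-14.5)
E
```

```text
row [0.0223, 0.6919, -0.0061, 0.0002, 0.0004, 0.0227] rows>= 13.3
```

Emit:
send_rows([
  [[0.022, 0.692, -0.006, 0, 0, 0.0227], [0.022, 0.692, -0.006, 0, 0, 0.0227], [0.022, 0.692, -0.006, 0, 0, 0.0227], [0.022, 0.692, -0.006, 0, 0, 0.0227], [0.022, 0.692, -0.006, 0, 0, 0.0227], [0.022, 0.692, -0.006, 0, 0, 0.0227], [0.022, 0.692, -0.006, 0, 0, 0.0227], [0.022, 0.692, -0.006, 0, 0, 0.0227], [0.022, 0.692, -0.006, 0, 0, 0.0227], [0.022, 0.692, -0.006, 0, 0, 0.0227]],
], fingers=1)

```text
time: 10.42
eef_pos: [0.4996, -0.126, 0.2292]
orientation: [-3.141, 0.0, -0.253]
ft_force: [0.6, -0.8, 0.2]
gripper_width: 0.0856
```

```bash
python3 - <<'E'
from h import *
plan(.48,-.26,.23,-14.5)
E
```

```text
row [0.0182, 0.1683, -0.0011, -0.0001, 0.0, 0.0001] rows>= 3.2
```

Emit:
send_rows([
  [[0.018, 0.168, 0, 0, 0, 0], [0.018, 0.168, 0, 0, 0, 0], [0.018, 0.168, 0, 0, 0, 0], [0.018, 0.168, 0, 0, 0, 0], [0.018, 0.168, 0, 0, 0, 0], [0.018, 0.168, 0, 0, 0, 0], [0.018, 0.168, 0, 0, 0, 0], [0.018, 0.168, 0, 0, 0, 0], [0.018, 0.168, 0, 0, 0, 0]],
])

```text
time: 11.17
eef_pos: [0.4812, -0.2568, 0.2296]
orientation: [-3.141, -0.001, -0.251]
ft_force: [0.3, -0.5, -0.2]
gripper_width: 0.0852
```

```bash
python3 - <<'E'
from h import *
s=status.get_state();print(s['time'],s['eef_pos'],s['orientation'])
d=grab('wrist','w6')
E
```

```text
11.1667 [ 0.48115488 -0.25683261  0.22959749] [-3.14120205e+00 -5.27260122e-04 -2.51378221e-01]
```

View pics/w6.png

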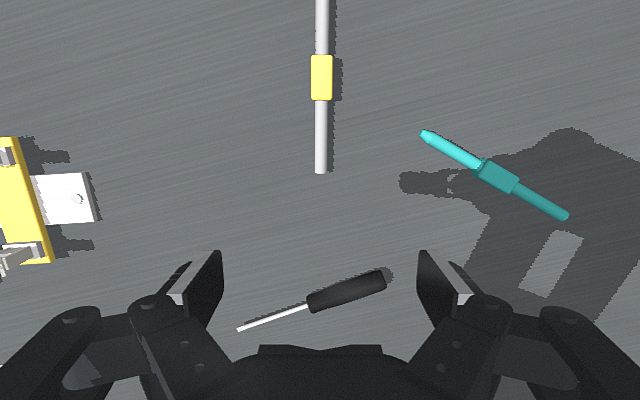

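The yellow punch lies straight ahead with its grip at (322,77).

```bash
python3 - <<'E'
from h import *
d=dict(np.load('w6.npz')); punch(d,322,77)
E
```

```text
grip [ 402.4 -238.4] [883.4 510.1] top z -0.0007 rod n 1913 angle 89.94
 grip offset from rod line mm 12.76
```

```bash
sed -i 's/(S>130)&(V>70)/(S>90)\&(V>70)/' h.py; python3 - <<'E'
from h import *
d=dict(np.load('w6.npz')); print(cv2.cvtColor(d['pixels'],cv2.COLOR_RGB2HSV)[77,322],world(d)[77,322]);punch(d,322,77)
plan(.5765,-.2828,.06,-14.4)
E
```

```text
[ 30  98 255] [ 0.57569247 -0.28341667  0.0216163 ]
grip [ 575.8 -282.5] [20.7 42.2] top z 0.0206 rod n 1402 angle 165.33
 grip offset from rod line mm 0.02
row [0.1233, 0.0016, 0.2121, -0.0001, -0.0002, -0.0001] rows>= 4.7
```

Emit:
send_rows([
  [[0.123, 0.0016, 0.05, 0, 0, 0], [0.123, 0.0016, 0.1, 0, 0, 0], [0.123, 0.0016, 0.1, 0, 0, 0], [0.123, 0.0016, 0.212, 0, 0, 0], [0.123, 0.0016, 0.212, 0, 0, 0], [0.123, 0.0016, 0.212, 0, 0, 0], [0.123, 0.0016, 0.212, 0, 0, 0], [0.123, 0.0016, 0.212, 0, 0, 0], [0.123, 0.0016, 0.212, 0, 0, 0], [0.123, 0.0016, 0.212, 0, 0, 0]],
])

```text
time: 12.05
eef_pos: [0.5769, -0.2844, 0.063]
orientation: [3.141, -0.004, -0.253]
ft_force: [0.1, -0.2, 0.0]
gripper_width: 0.0854
```

```bash
python3 - <<'E'
from h import *
s=status.get_state();print(s['time'],s['eef_pos'],s['orientation'])
plan(.576,-.2825,.0045,-14.6)
E
```

```text
12.05 [ 0.57686366 -0.28440673  0.06300808] [ 3.14058425 -0.00431158 -0.25289434]
row [-0.002, -0.0021, 0.0731, 0.0003, -0.0014, 0.0006] rows>= 1.4
```

Emit:
send_rows([
  [[-0.002, -0.002, 0.03, 0, 0, 0], [-0.002, -0.002, 0.055, 0, 0, 0], [-0.002, -0.002, 0.0695, 0, 0, 0], [-0.002, -0.002, 0.0695, 0, 0, 0], [-0.002, -0.002, 0.0695, 0, 0, 0], [-0.002, -0.002, 0.0695, 0, 0, 0]],
])

```text
time: 12.55
eef_pos: [0.5754, -0.2823, 0.006]
orientation: [3.141, -0.002, -0.253]
ft_force: [0.8, -0.1, -0.3]
gripper_width: 0.0853
```

Emit:
send_rows([
  [[0, 0, 0, 0, 0, 0], [0, 0, 0, 0, 0, 0], [0, 0, 0, 0, 0, 0], [0, 0, 0, 0, 0, 0], [0, 0, 0, 0, 0, 0], [0, 0, 0, 0, 0, 0], [0, 0, 0, 0, 0, 0], [0, 0, 0, 0, 0, 0]],
], fingers=0, grip_force=120)

```text
time: 13.22
eef_pos: [0.575, -0.2819, 0.005]
orientation: [-3.141, -0.001, -0.253]
ft_force: [-2.0, 1.5, 7.7]
gripper_width: 0.019
```

Emit:
send_rows([
  [[0, 0, -0.05, 0, 0, 0], [0, 0, -0.1, 0, 0, 0], [0, 0, -0.15, 0, 0, 0], [0, 0, -0.2, 0, 0, 0], [0, 0, -0.25, 0, 0, 0], [0, 0, -0.25, 0, 0, 0], [0, 0, -0.25, 0, 0, 0], [0, 0, -0.25, 0, 0, 0], [0, 0, -0.25, 0, 0, 0], [0, 0, -0.25, 0, 0, 0]],
])

```text
time: 14.05
eef_pos: [0.5742, -0.2816, 0.2026]
orientation: [-3.14, 0.002, -0.253]
ft_force: [0.4, 0.2, -2.3]
gripper_width: 0.0189
```

```bash
python3 - <<'E'
from h import *
s=status.get_state();print(s['time'],s['eef_pos'],s['orientation'],s['ft_force'],s['gripper_width'])
d=grab('wrist','w7'); W=world(d)
R=Ro.from_euler('xyz',s['orientation']); L=R.inv().apply((W-s['eef_pos']).reshape(-1,3)).reshape(W.shape)*1e3
for v in (60,100,150,190,230): 
    r=L[v,290:355]; k=(abs(r[:,2]+13)<8); print(v,'y',r[k,1].min().round(1),r[k,1].max().round(1),'x',r[k,0].mean().round(1),'ztop',r[k,2].min().round(1))
for v in list(range(198,220,2))+list(range(296,314,2)): print(v,L[v,320].round(1))
plan(.48,.05,.23,-10.5)
E
```

```text
14.05 [ 0.57421705 -0.28156242  0.2025731 ] [-3.14044760e+00  2.17081035e-03 -2.52902838e-01] [ 0.44498362  0.17689542 -2.29954293] 0.018922453299390917
60 y -6.6 7.0 x 85.8 ztop -12.4
100 y -6.7 6.8 x 71.4 ztop -12.6
150 y -6.5 6.8 x 52.2 ztop -12.1
190 y -6.7 6.6 x 35.6 ztop -12.5
230 y -10.7 10.7 x 20.0 ztop -17.3
198 [ 32.4   0.2 -11.3]
200 [ 31.6   0.2 -11.5]
202 [ 30.7   0.2 -11.4]
204 [ 30.    0.2 -12. ]
206 [ 28.9   0.2 -11.2]
208 [ 28.1   0.2 -11.3]
210 [ 27.6   0.2 -12.5]
212 [ 26.4   0.2 -11.6]
214 [ 25.7   0.2 -12.1]
216 [ 24.8   0.2 -12.2]
218 [ 23.7   0.2 -11.5]
296 [-11.4   0.3 -15. ]
298 [-11.7   0.3 -16.2]
300 [-12.6   0.3 -16.3]
302 [-12.9   0.3 -17.3]
304 [-14.8   0.3 -16. ]
306 [-15.4   0.3 -16.7]
308 [-17.1   0.3 -15.6]
310 [-18.    0.3 -15.7]
312 [-19.1   0.3 -15.6]
row [-0.218, -0.3719, -0.0332, -0.0004, 0.0006, -0.0222] rows>= 8.3
```

View pics/w7.png

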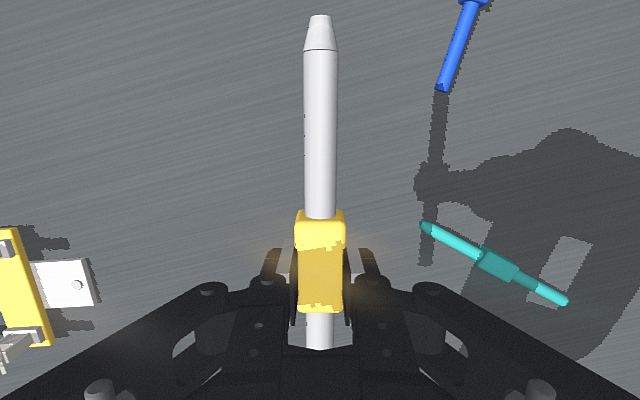

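The yellow punch is held at its grip (320,260), level. Carrying it above the yellow plate.

```bash
python3 - <<'E'
from h import *
plan(.5296,.091,.2,-10.5)
E
```

```text
row [-0.1707, -0.437, 0.0043, -0.0004, 0.0006, -0.0222] rows>= 9.0
```

Emit:
send_rows([
  [[-0.171, -0.437, 0, 0, 0, -0.0222], [-0.171, -0.437, 0, 0, 0, -0.0222], [-0.171, -0.437, 0, 0, 0, -0.0222], [-0.171, -0.437, 0, 0, 0, -0.0222], [-0.171, -0.437, 0, 0, 0, -0.0222], [-0.171, -0.437, 0, 0, 0, -0.0222], [-0.171, -0.437, 0, 0, 0, -0.0222], [-0.171, -0.437, 0, 0, 0, -0.0222], [-0.171, -0.437, 0, 0, 0, -0.0222], [-0.171, -0.437, 0, 0, 0, -0.0222]],
])

```text
time: 14.93
eef_pos: [0.5282, 0.097, 0.204]
orientation: [-3.139, 0.001, -0.178]
ft_force: [1.1, -0.0, -1.8]
gripper_width: 0.0193
```

Emit:
send_rows([
  [[0, 0, 0.03, 0, 0, 0], [0, 0, 0.07, 0, 0, 0], [0, 0, 0.11, 0, 0, 0], [0, 0, 0.11, 0, 0, 0], [0, 0, 0.11, 0, 0, 0], [0, 0, 0.11, 0, 0, 0], [0, 0, 0.11, 0, 0, 0], [0, 0, 0.11, 0, 0, 0], [0, 0, 0.11, 0, 0, 0]],
])

```text
time: 15.68
eef_pos: [0.5303, 0.0909, 0.1176]
orientation: [-3.141, -0.002, -0.183]
ft_force: [0.7, 0.6, -3.6]
gripper_width: 0.0191
```

```bash
python3 - <<'E'
from h import *
s=status.get_state();print(s['time'],s['eef_pos'],s['orientation'],s['ft_force'])
d=grab('wrist','w8');
plan(.5296,.091,.066,-10.5)
E
```

```text
15.6833 [0.53025007 0.09085798 0.11764721] [-3.14091742e+00 -2.18621096e-03 -1.83224591e-01] [ 0.7233559   0.5748017  -3.57419134]
row [-0.0008, -0.0, 0.0642, -0.0002, -0.0006, -0.0] rows>= 1.2
```

View pics/w8.png

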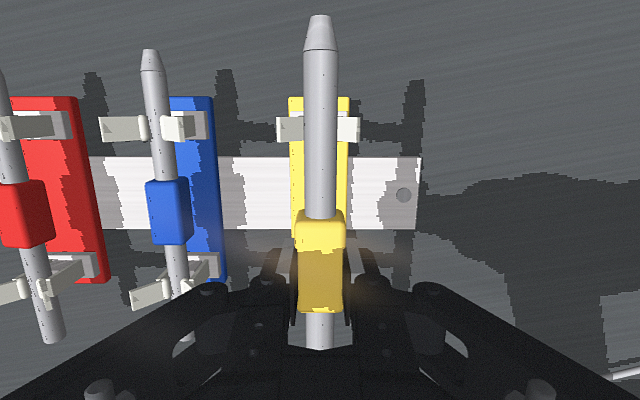

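The yellow rod (320,128) is centred between its jaws (277–360). Pressing in as before.

Emit:
send_rows([
  [[0, 0, 0.03, 0, 0, 0], [0, 0, 0.05, 0, 0, 0], [0, 0, 0.063, 0, 0, 0], [0, 0, 0.063, 0, 0, 0], [0, 0, 0.063, 0, 0, 0], [0, 0, 0.063, 0, 0, 0]],
])

```text
time: 16.23
eef_pos: [0.5303, 0.0909, 0.067]
orientation: [-3.141, -0.002, -0.183]
ft_force: [0.6, 0.2, -2.2]
gripper_width: 0.0191
```

Emit:
send_rows([
  [[0, 0, 0.006, 0, 0, 0], [0, 0, 0.01, 0, 0, 0], [0, 0, 0.014, 0, 0, 0], [0, 0, 0.014, 0, 0, 0]],
])

```text
time: 16.57
eef_pos: [0.5299, 0.091, 0.0546]
orientation: [-3.141, -0.001, -0.183]
ft_force: [1.1, 1.6, -1.9]
gripper_width: 0.0187
```

Emit:
send_rows([
  [[0, 0, 0.004, 0, 0, 0], [0, 0, 0.008, 0, 0, 0], [0, 0, 0.011, 0, 0, 0], [0, 0, 0.012, 0, 0, 0], [0, 0, 0.012, 0, 0, 0], [0, 0, 0.012, 0, 0, 0]],
])

```text
time: 17.07
eef_pos: [0.5293, 0.0911, 0.0447]
orientation: [-3.141, 0.001, -0.183]
ft_force: [0.2, 4.4, -8.5]
gripper_width: 0.0193
```

Emit:
send_rows([
  [[0, 0, 0.001, 0, 0, 0], [0, 0, 0.002, 0, 0, 0], [0, 0, 0.002, 0, 0, 0], [0, 0, 0.002, 0, 0, 0]],
])

```text
time: 17.4
eef_pos: [0.5299, 0.091, 0.0439]
orientation: [-3.141, -0.001, -0.183]
ft_force: [-0.3, 3.7, -0.7]
gripper_width: 0.0195
```

Emit:
send_rows([
  [[0, 0, 0.001, 0, 0, 0], [0, 0, 0.002, 0, 0, 0], [0, 0, 0.002, 0, 0, 0], [0, 0, 0.002, 0, 0, 0]],
])

```text
time: 17.73
eef_pos: [0.5304, 0.091, 0.0437]
orientation: [-3.141, -0.002, -0.183]
ft_force: [-7.4, 4.0, 20.3]
gripper_width: 0.0195
```

Emit:
send_rows([
  [[0, 0, 0, 0, 0, 0], [0, 0, 0, 0, 0, 0], [0, 0, 0, 0, 0, 0], [0, 0, 0, 0, 0, 0], [0, 0, 0, 0, 0, 0], [0, 0, 0, 0, 0, 0]],
], fingers=0.6)

```text
time: 18.23
eef_pos: [0.5297, 0.0908, 0.0419]
orientation: [-3.141, -0.0, -0.183]
ft_force: [-0.6, -0.2, -0.8]
gripper_width: 0.0514
```

Emit:
send_rows([
  [[0, 0, -0.02, 0, 0, 0], [0, 0, -0.06, 0, 0, 0], [0, 0, -0.11, 0, 0, 0], [0, 0, -0.16, 0, 0, 0], [0, 0, -0.21, 0, 0, 0], [-0.1, 0, -0.23, 0, 0, 0], [-0.2, 0, -0.23, 0, 0, 0], [-0.2, 0.05, -0.23, 0, 0, 0], [-0.2, 0.05, -0.23, 0, 0, 0], [-0.2, 0.05, -0.23, 0, 0, 0]],
])

```text
time: 19.07
eef_pos: [0.3607, 0.0801, 0.2268]
orientation: [-3.141, -0.002, -0.183]
ft_force: [0.4, 0.2, 1.0]
gripper_width: 0.0513
```

```bash
python3 - <<'E'
from h import *
s=status.get_state();print(s['time'],s['eef_pos'],s['ft_force'],s['gripper_width'])
d=grab('scene','s3');im=cv2.imread('pics/s3.png');cv2.imwrite('pics/s3c.png',cv2.resize(im[130:220,330:470],None,fx=5,fy=5,interpolation=cv2.INTER_CUBIC))
d=grab('wrist','w9')
d=grab('top','top4'); W=world(d)
e=np.array([np.cos(np.radians(-10.5)),np.sin(np.radians(-10.5))]);n=np.array([-e[1],e[0]])
for nm,h in(('red',(.568,.2872)),('blue',(.55,.1893)),('yellow',(.532,.0907))):
    S=(W[...,:2]-h)@e;T=(W[...,:2]-h)@n
    for a in(-85,-70,-35,0,35,70,80):
        k=(abs(S-a/1e3)<.006)&(abs(T)<.022)&(W[...,2]>.035)&(W[...,2]<.1); 
        if k.sum(): print(nm,a,k.sum(),'z',np.sort(W[k][:,2])[-3:].round(4),'T',T[k].mean().round(4))
E
```

```text
19.0667 [0.36068031 0.080071   0.22683496] [0.44515545 0.2153238  0.98231367] 0.05133959588079167
red -85 19 z [0.0575 0.0585 0.0604] T 0.0001
red -70 21 z [0.0587 0.059  0.0621] T -0.0001
red -35 19 z [0.0591 0.0607 0.0622] T -0.0006
red 0 37 z [0.064  0.0668 0.0675] T -0.0011
red 35 18 z [0.0579 0.0585 0.0603] T -0.0002
red 70 20 z [0.057  0.0583 0.0589] T -0.0007
red 80 19 z [0.0592 0.0599 0.061 ] T -0.0003
blue -85 19 z [0.0591 0.0596 0.0598] T -0.0011
blue -70 18 z [0.0572 0.0582 0.0597] T -0.0009
blue -35 20 z [0.0603 0.0604 0.0654] T -0.001
blue 0 31 z [0.0654 0.0664 0.0666] T -0.002
blue 35 19 z [0.0596 0.0597 0.0601] T -0.001
blue 70 18 z [0.0595 0.0595 0.0618] T -0.001
blue 80 19 z [0.0595 0.0618 0.062 ] T -0.0008
yellow -85 20 z [0.0595 0.0606 0.0619] T -0.0005
yellow -70 18 z [0.0599 0.0604 0.0614] T -0.0005
yellow -35 18 z [0.0579 0.0579 0.0587] T -0.0007
yellow 0 35 z [0.0646 0.0664 0.0676] T -0.001
yellow 35 19 z [0.0593 0.0595 0.0603] T -0.0001
yellow 70 18 z [0.0587 0.0604 0.0606] T -0.0003
yellow 80 19 z [0.0596 0.0598 0.0598] T -0.0004
```

View pics/w9.png

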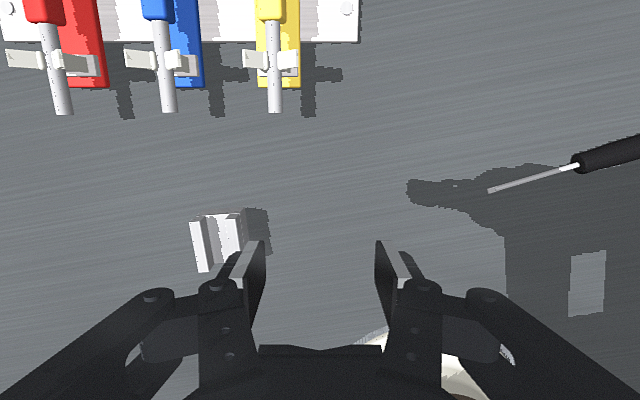

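View pics/s3c.png

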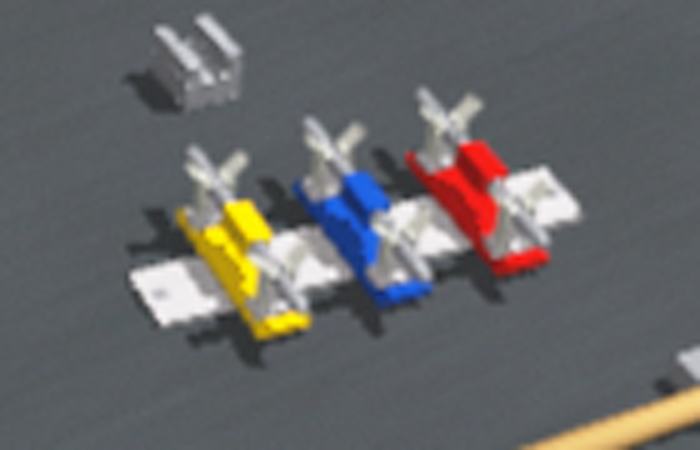

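All three rods now lie alike under their lips: near clips at (57,62), (162,62) and (272,62) in the wrist view, with matching heights. The gripper is clear, so I'm handing in.

```bash
python3 -c "
from plant import bot,status
print(bot.close_job(), status.get_state()['time'])"
```

```text
the job is handed in; nothing more can be done
the job is handed in; nothing more can be done
```

Both punches are back on the rail: red on the red plate and yellow on the yellow plate. I pressed each down until it sat firmly on its seats (16 N for red, 20 N for yellow), then released it. I handed in at about 19 s, with the gripper open and clear.

- **Final checks:** Depth readings put both rods' tops 58–62 mm above the bench along their whole length, the same as the blue punch that was already home. They are centred within about 1 mm. The camera views show the clip lips closed over the rods and each grip between its clips.
- **Red pick-up:** I gripped the red punch about 5 mm off because I planned that move while the arm was still settling, so closing the fingers nudged it sideways. It had no effect on the placing.
- **Disagreement with the description:** The plates measured about 150 mm long and the clips about ±55 mm apart, against 140 mm and ±48 mm in the text. I aimed at the measured midpoints.

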